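# Tip the articulator open and press the raised tooth segment home

## Task

The dental articulator on the bench is shut, and in its lower cast one sawn-out tooth segment is standing up out of the row. With the fingertips, push the articulator's upper arm up and back past its balance point, without flinging it, so that it stays open on its own; then press the raised tooth segment straight down until it is fully home. Leave the articulator standing where it is, do not force it, and do not disturb the other things on the bench.

Things in the scene. Friction and masses are not known exactly. Their poses are not given: they have to be found in the camera images.
- articulator: Dental articulator of bare aluminium, loose on four rubber feet, 1.7 kg with its arm, 180 long (x), 124 wide (y), 150 high shut. Origin on the bench under its middle; its +x runs from its front (robot side, where the pin stands) to its back (two hinge posts), +y to its left. Base: flat, top 20 above the bench; front bar 80 wide; under the pin a steel disc of radius 16 on a stub, top at z 45.
- hinge (a point): Middle of the hinge axis, which runs along the articulator's y, at x 45, z 121 in its frame. Two round posts 14 thick stand at y -52 and +52 from it and end at z 135; with its side screws the hinge is 138 wide. A thin rest rod joins the posts just below and before the hinge.
- upper_arm (a joint): Angle of the upper arm, rad: 0 shut (level, pin standing on its disc), growing as the front goes up and back; stopped by the rest rod at 2.27, leaning 40 degrees back. Upper cast in front, steel counterweight bar behind the hinge: some 1.7 N up under the crosspiece starts it. Balance point about 1.71 (8 degrees past upright): let go before, it falls shut; after, it it falls gently open (damped).
- crosspiece (a point): Middle of the underside of the arm's front crosspiece, an aluminium bar 88 long (y), 18 deep (x), 10 thick; moves with the arm. Shut, it is at x -71, z 116 in the articulator's frame (116 before the hinge axis, 5 below it); axes then as the articulator's. Left and right of the pin its underside is bare for 40 mm, with 70 of free air below. The upper cast's front teeth are 20 behind this point.
- pin_top (a point): Top end of the steel incisal pin, 7 thick, which goes upright through the middle of the crosspiece: 28 above the hinge level, 76 below it when shut (it swings up towards the robot as the arm opens). A screw head of radius 5 sticks out 9 in front of the crosspiece at the pin.
- lower_cast (a point): On the lower stone cast, at the level of its crowns (66 above the bench), in the middle of its horseshoe of 14 teeth, which opens to the back; at x -18, y 0 in the articulator's frame. Front teeth 28 before this point, last teeth 18 behind it and 24 to either side.
- segment (a joint): Height of the loose tooth segment above its seat, m: 0 when fully home, its crown then 1 mm above its neighbours. It starts 3 to 4.5 mm high, slides straight up and down stiffly (3 N) and stays where it is left; a push of 5 to 20 N seats it.
- segment_top (a point): Top centre of the loose tooth segment: one tooth (crown about 8.5 by 6) of the same stone as the cast, fourth from the middle on the left (+y) of the lower cast, at x -24, y +16 in the articulator's frame; 67 above the bench when home. Reached from above only with the arm open; a fingertip may overlap the neighbouring teeth, which are 1 mm lower.
- palette_wells: White porcelain mixing slab with seven round wells, 105 x 70 x 16, lying to the left of the articulator. Origin under its centre. Leave alone.
- palette_troughs: White porcelain mixing slab with three oblong troughs, 75 x 115 x 18. Origin under its centre. Leave alone.
- brush: Slim brush with a red handle, 180 long (its x), 9 thick, lying across in front of the articulator. Origin under its middle. Leave alone.
- tweezers: Steel tweezers, 118 long (x), 10 high, lying flat to the right of the articulator. Origin under the middle. Leave alone.
- vial: Small upright glass vial with a white cap, radius 11, height 47, right of the articulator. Origin under its centre. Leave alone.
- liquid: Upright brown bottle, radius 19, height 75, to the left at the back of the articulator. Origin under its centre. Leave alone.
- shade_box: Round flat cream box, radius 78, height 34. Origin under its centre. Leave alone.
- carver: Steel modelling carver, about 155 long (x), 7 thick, lying flat. Origin under the middle of its handle. Leave alone.

How it is judged (in metres and radians):
On the way, in this order (a step that is already met when the one before it is completed fails the run):
1. the upper arm rests open on its own, untouched (value of joint upper_arm above 2.1 rad and velocity of joint upper_arm below 0.1 rad/s and contact force between the fingers and articulator below 0.1 N), for 0.3 s.
2. with the arm open, the tooth segment is pressed home (value of joint upper_arm above 2.1 rad and value of joint segment below 0.0015 m), for 0.2 s.
At the end, for the whole second after the job is handed in: The upper arm rests open (past 2.1 rad) at rest, the tooth segment is down to within 1.5 mm of fully home, the articulator stands level on the bench within 30 mm of where it was, and every other thing is within 25 mm of where it was (all of step 2 and velocity of joint upper_arm below 0.1 rad/s and distance of articulator from where it was at the start of the episode below 0.03 m and angle between articulator's own z axis and vertical below 0.05 rad and height (world z) of articulator below 0.005 m and linear speed of articulator below 0.02 m/s and distance of each of palette_wells, palette_troughs, brush, tweezers, vial, liquid, shade_box, carver from where it was at the start of the episode below 0.025 m); the robot touches nothing.
It fails at once if the articulator is lifted or tipped (height (world z) of articulator above 0.012 m or angle between articulator's own z axis and vertical above 0.15 rad).
It fails at once if the articulator is shoved more than 40 mm (distance of articulator from where it was at the start of the episode above 0.04 m).
It fails at once if the arm is flung open (faster than 4 rad/s) (velocity of joint upper_arm above 4 rad/s).
It fails at once if the articulator is forced (more than 45 N by the fingers) (contact force between the fingers and articulator above 45 N).
It fails at once if another thing is moved, lifted or knocked (more than 40 mm) (distance of any of palette_wells, palette_troughs, brush, tweezers, vial, liquid, shade_box, carver from where it was at the start of the episode above 0.04 m).
It also fails if it takes over 64 s, if anything falls off the work surface, if the arm or the gripper's body presses on something with over 40 N, if the wrist force passes 120 N, or if a joint passes its speed limit or range.

## Robot

A 6-joint arm with a two-finger parallel gripper is mounted at the origin on the work surface. World frame = base frame: x ahead of the robot, y to its left, z up, the work surface at z = 0. Lengths are in m, angles in degrees, forces in N, time in s.
With the tool pointing down it reaches from about 0.25 to 0.775 m from the base axis. Payload 8.9 kg.
Tool frame: the origin (TCP) lies at the very end of the fingers, on their centre line; the grasp point (between the pads) lies 19 mm behind it (robot.tcp_to_grasp is the z of the grasp point in the tool frame, in m); z points along the fingers, y is the direction in which the jaws open and shut (so a half turn about z gives the same grasp; the last joint's range is limited). The gripper opens to 85 mm and grips with 20 to 120 N. Pads are 22 mm wide; open, the fingers measure 114 mm over their backs; the gripper's body (76 mm by 85 mm) begins 54 mm behind the grasp point. The pads swing forward as they close: fully open they stand 13 mm farther back than shut.
Start: joints at [-83.268, 16.656, -8.789, 64.555, 0, 82.019], TCP at [0.133, -0.508, 0.231] pointing down, gripper open.
Joint ranges: [-144.48, 144.48], [-52.06, 99.96], [-74.48, 78.29], [-112.23, 115.85], [-86.99, 84.42], [-180, 180]. Speed limits (degrees/s): [127.2, 127.2, 159.86, 180, 180, 180].

## Interface

Orientations are given as a 3x3 rotation matrix whose columns are the frame's x, y, z axes.
In Python, from workcell import robot, imaging, close_job gives the robot as it stands. The module is installed in compiled form; this text tells all that it offers.
- The arm moves only by the tool carry_out, never from a script. Its arguments are lists of equal length, an entry for each row: "claw": the closure, from -1 (fully open) to 1 (shut), so that 0 is half open; "slide": the shift along the tool's x, y, z in cm, a list of three; "spin": the turn about the tool's z in degrees. A call has 1 to 5 rows; each row shifts and turns the pose as measured when the row begins, along the tool's axes as they then stand; what a row does not reach is not made up. A row lasts 1/8 s, in which the tool goes at most 62.5 mm and 10.7 degrees, less where a joint would pass 70% of its speed; a pose out of reach is approached as far as the arm can. A call with a gripper value outside its range is refused whole. The fingers move at their own pace and stop on an object; the grip force is fixed at half the most. Time passes only in rows, so rows that do not move let the fingers close. It gives the time, the measured TCP pose, the force and the opening at its end, in the units of the state.
- robot.sense(): the state, without advancing time (a new reading comes with each control period).
- imaging.get_image(name): name is "side" or "top"; returns the picture (480x640x3 uint8, blue, green, red); there is no depth.
- imaging.camera_info(name): a dict with "mtx" (3x3 intrinsics, pixels), "D" ([k1, k2, p1, p2, k3] as OpenCV has them; the pictures are not rectified), "rvec" (rotation vector, rad) and "tvec" (3), from world to camera coordinates, as OpenCV has them. Camera axes: x right, y down, z forward; pixel columns grow to the right and rows downward; lengths in m; the calibration is good to about 2 mm. A picture is of the moment at which its call begins. camera_info takes no time and is no camera call.
- close_job(): hands the job in, once; it reports no verdict.
Trained networks look in the newest picture that a camera, given by its name, has taken for a name from the list of things; names that differ only in an ending like _2 or _b are one class to them, and where a whole thing is asked for, a point or a joint stands for the part that bears it (a point fixed in the world has none). Each returns a list of dicts, best first, with "confidence" (0 to 1); they miss things now and then, are a little off and sometimes report something else, mostly with a low value. They report only what shows in the picture. A call takes as long as a camera call.
- imaging.find_in(query, camera): "xyz" ([x, y, z] in m, in the coordinates of the camera as it stood for that picture, good to about 4 mm: the middle of the surface that is visible of it).
- imaging.outline_of(query, camera): "mask" (480x640 bool, what is visible of it).
- imaging.landmark_of(query, camera): "xyz" ([x, y, z] in m, in the coordinates of the camera as it stood for that picture, good to about 4 mm: a listed point, or the origin of a listed thing).
The state is a dict: "time_s": time; "joint_positions": joint angles; "dq": joint speeds; "joint_efforts": joint torques, N m; "position": TCP position; "eef_rot": TCP orientation; "wrist_force": force on the tool from outside, world axes, zero at the start; "ft_torque": the same for the moment, N m; "opening": opening from 0.0 (shut) to 1.0 (fully open).
Only numpy, scipy, OpenCV 4.12 (cv2) and the standard library are available. Lean on these libraries where they do the work, as an engineer would, in place of code of your own. Each camera call takes 0.05 s, during which the arm holds its last target. There are 200 camera calls.

## Working session

There is one attempt and no reset: what is moved stays moved. The work goes in short steps, Python scripts to look and compute and a tool call to move; the robot and the scene stay as the last step left them, time stands still between calls to the robot, and variables do not carry over. Pictures are saved under pics/ and viewed, about 8 in all and at most 12, crops included, and the job is handed in when it is done.

Besides the shell and the picture viewer there is one more tool, called by a JSON object that holds its "name" and its "arguments". carry_out: Moves the arm, as the interface text tells. Its arguments: {"type":"object","properties":{"claw":{"type":"array"},"slide":{"type":"array"},"spin":{"type":"array"}},"required":["claw","slide","spin"]}

```bash
mkdir -p pics; cat > h.py <<'E'
import numpy as np, cv2
from workcell import robot, imaging, close_job
def T(cam):
    c=imaging.camera_info(cam); R=cv2.Rodrigues(np.array(c["rvec"],float))[0]; return R,np.array(c["tvec"],float).ravel(),c
def w(cam,p):
    R,t,_=T(cam); return R.T@(np.array(p)-t)
def px(cam,P):
    c=imaging.camera_info(cam); return cv2.projectPoints(np.array(P,float).reshape(-1,1,3),np.array(c["rvec"],float),np.array(c["tvec"],float),np.array(c["mtx"],float),np.array(c["D"],float))[0].reshape(-1,2)
E
python3 - <<'E'
from h import *
np.set_printoptions(precision=4,suppress=True)
for cam in("top","side"):
    im=imaging.get_image(cam); cv2.imwrite(f"pics/{cam}0.png",im)
    R,t,c=T(cam); print(cam,"campos",-R.T@t, R[2])
    for q in["articulator","hinge","crosspiece","pin_top","lower_cast","segment_top","palette_wells","palette_troughs","brush","tweezers","vial","liquid","shade_box","carver"]:
        r=imaging.landmark_of(q,cam)
        print(q,[(w(cam,d["xyz"]),round(d["confidence"],2)) for d in r[:2]])
s=robot.sense();print(s["time_s"],s["position"],s["eef_rot"],s["wrist_force"])
E
```

```text
top campos [ 0.2666 -0.0046  1.6347] [ 0.1523  0.0018 -0.9883]
articulator [(array([0.6137, 0.07  , 0.0031]), 0.83)]
hinge []
crosspiece [(array([0.5355, 0.0629, 0.1147]), 0.77)]
pin_top [(array([0.5438, 0.0655, 0.1485]), 0.74)]
lower_cast [(array([0.5944, 0.0714, 0.0648]), 0.58)]
segment_top []
palette_wells [(array([ 0.573 ,  0.2276, -0.0006]), 0.96)]
palette_troughs [(array([ 0.4414, -0.4319, -0.0008]), 0.73)]
brush [(array([0.4516, 0.0825, 0.0023]), 0.63)]
tweezers []
vial [(array([ 0.6064, -0.0337,  0.0025]), 0.38)]
liquid [(array([ 0.4388, -0.4302,  0.0021]), 0.5), (array([ 0.702 ,  0.1891, -0.0005]), 0.48)]
shade_box [(array([ 0.3722,  0.4568, -0.0013]), 0.67)]
carver [(array([ 0.6884, -0.4066,  0.003 ]), 0.43), (array([ 0.442 , -0.4298, -0.0017]), 0.42)]
side campos [0.4414 1.0441 1.17  ] [ 0.0434 -0.6987 -0.7141]
articulator [(array([ 0.61  ,  0.0703, -0.0005]), 0.78)]
hinge [(array([0.6582, 0.0754, 0.124 ]), 0.59)]
crosspiece [(array([0.5459, 0.0719, 0.1114]), 0.93)]
pin_top [(array([0.5404, 0.0678, 0.1474]), 0.92), (array([ 0.3716,  0.456 , -0.0015]), 0.67)]
lower_cast [(array([0.5938, 0.0702, 0.0651]), 0.96)]
segment_top []
palette_wells [(array([0.5757, 0.2329, 0.0016]), 0.76)]
palette_troughs [(array([ 0.4409, -0.426 , -0.0001]), 0.95), (array([ 0.5761,  0.234 , -0.0013]), 0.38)]
brush [(array([ 0.6102, -0.0821,  0.0006]), 0.6), (array([ 0.4554,  0.0798, -0.0001]), 0.52)]
tweezers [(array([ 0.6078, -0.0814, -0.0026]), 0.58)]
vial [(array([ 0.6078, -0.0265, -0.0028]), 0.53)]
liquid [(array([ 0.6967,  0.1915, -0.0005]), 0.55), (array([0.6559, 0.0712, 0.1235]), 0.44)]
shade_box [(array([0.3713, 0.4575, 0.0013]), 0.9)]
carver [(array([ 0.6907, -0.4027, -0.0016]), 0.66), (array([0.3724, 0.4579, 0.0007]), 0.45)]
1.5 [ 0.1333 -0.5078  0.2313] [[ 0.9672  0.2539  0.    ]
 [ 0.2539 -0.9672 -0.    ]
 [ 0.      0.     -1.    ]] [ 0.1293 -0.476   0.2292]
```

View pics/top0.png

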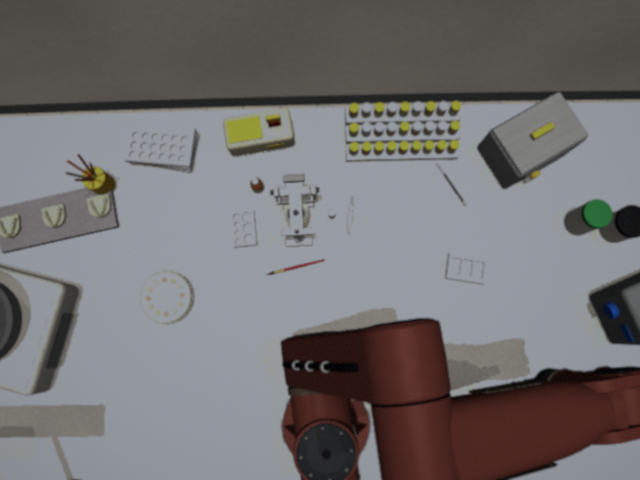

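View pics/side0.png

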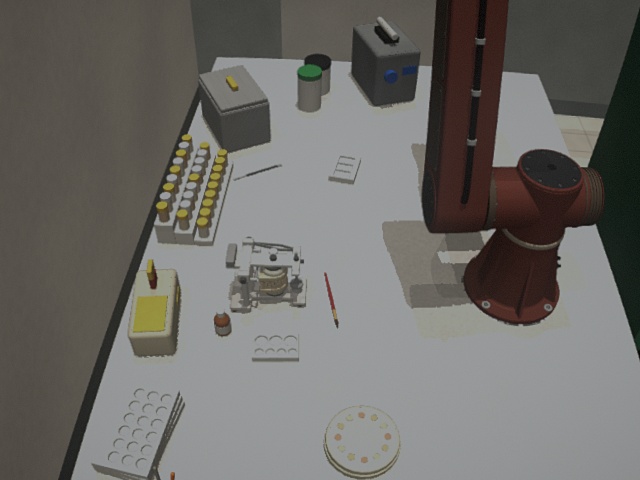

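Top view: the articulator is at about px (297,208), the brush in front of it at (297,267), the vial at (332,215) and the wells slab at (244,228). The side view agrees, and both show the arm shut. Next I'll fit the articulator's pose from the landmarks and check it with an overlay.

```bash
cat >> h.py <<'E'
def art(x,y,yaw):
    c,s=np.cos(yaw),np.sin(yaw)
    return lambda p:np.array([x+c*p[0]-s*p[1],y+s*p[0]+c*p[1],p[2]])
E
python3 - <<'E'
from h import *
from scipy.optimize import least_squares
M={(0,0,0):[(.6137,.070),(.61,.0703)],(45,0,121):[(.6582,.0754)],(-71,0,116):[(.5355,.0629),(.5459,.0719)],(-71,0,149):[(.5438,.0655),(.5404,.0678)],(-18,0,66):[(.5944,.0714),(.5938,.0702)]}
f=lambda v:np.concatenate([art(*v)(np.array(k)/1e3)[:2]-np.array(o) for k,L in M.items() for o in L])
v=least_squares(f,[.61,.07,0]).x; print(v,np.degrees(v[2]))
out=[]
for cam,b in(("top",(230,160,120,100)),("side",(215,225,130,100))):
    im=cv2.imread(f"pics/{cam}0.png"); x,y,ww,hh=b; k=5 if cam=="top" else 5
    c=cv2.resize(im[y:y+hh,x:x+ww],None,fx=k,fy=k,interpolation=cv2.INTER_CUBIC)
    g=art(*v)
    for a,d in [((-80,-44,126),(-80,44,126)),((-62,-44,126),(-62,44,126)),((45,-69,121),(45,69,121)),((-90,-40,20),(-90,40,20))]:
        q=(px(cam,[g(np.array(a)/1e3),g(np.array(d)/1e3)])-[x,y])*k
        cv2.line(c,tuple(int(i) for i in q[0]),tuple(int(i) for i in q[1]),(0,0,255),1)
    out.append(cv2.resize(c,(400,int(400*hh/ww))))
h=min(o.shape[0] for o in out)
cv2.imwrite("pics/ov.png",cv2.resize(np.hstack([o[:h] for o in out]),(800,h)))
E
```

```text
[0.61223848 0.07142682 0.06346568] 3.636315377929134
```

View pics/ov.png

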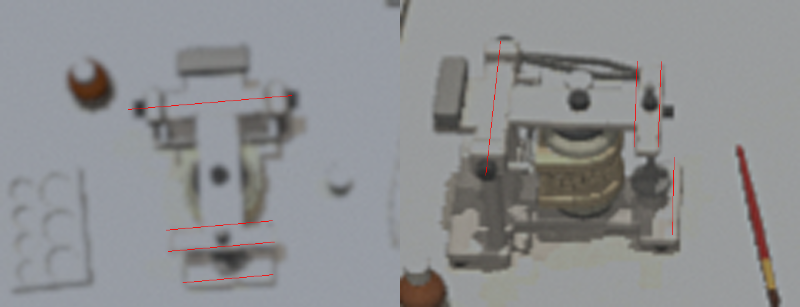

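{"name": "carry_out", "arguments": {"claw": [-0.2, -0.2], "slide": [[0, -4, 0], [0, -4, 0]], "spin": [6, 6]}}

```text
time_s: 1.75
position: [0.117, -0.4298, 0.2306]
eef_rot: [[0.999, 0.042, 0.0], [0.042, -0.999, -0.0], [0.0, 0.0, -1.0]]
wrist_force: [0.3, 1.1, -0.2]
opening: 0.614
```

The overlay fits within a few mm. The hinge screws suggest a yaw of about 2.4°, which the tool now matches. Next I'll move in front of the crosspiece with the fingers straddling the pin.

{"name": "carry_out", "arguments": {"claw": [0.15, 0.15, 0.15, 0.15, 0.15], "slide": [[3.6, -4.8, 0], [3.6, -4.8, 0], [3.6, -4.8, 0], [3.6, -4.8, 0], [3.6, -4.8, 0]], "spin": [0, 0, 0, 0, 0]}}

```text
time_s: 2.38
position: [0.2898, -0.1775, 0.2311]
eef_rot: [[1.0, 0.031, 0.003], [0.031, -1.0, -0.004], [0.003, 0.004, -1.0]]
wrist_force: [1.4, -0.9, 0.3]
opening: 0.426
```

{"name": "carry_out", "arguments": {"claw": [0.15, 0.15, 0.15, 0.15, 0.15], "slide": [[3.6, -4.8, 0], [3.6, -4.8, 0], [3.6, -4.8, 0], [3.6, -4.8, 0], [3.6, -4.8, 0]], "spin": [0, 0, 0, 0, 0]}}

```text
time_s: 3.0
position: [0.4677, 0.0774, 0.2324]
eef_rot: [[0.999, 0.032, 0.009], [0.032, -0.999, -0.007], [0.009, 0.007, -1.0]]
wrist_force: [0.8, -1.2, 0.8]
opening: 0.425
```

{"name": "carry_out", "arguments": {"claw": [0.15, 0.15, 0.15, 0.15], "slide": [[0, 0.9, 4], [0, 0, 4], [0, 0, 4], [0, 0, 0.9]], "spin": [0, 0, 0, 0]}}

```text
time_s: 3.5
position: [0.4734, 0.0726, 0.1012]
eef_rot: [[0.999, 0.041, 0.014], [0.041, -0.999, -0.006], [0.014, 0.007, -1.0]]
wrist_force: [0.3, -0.0, -0.1]
opening: 0.425
```

```bash
python3 - <<'E'
from h import *
s=robot.sense();print(s["position"],s["wrist_force"])
t=imaging.get_image("top")[150:260,230:360]; d=imaging.get_image("side")[205:335,215:375]
cv2.imwrite("pics/a1.png",np.hstack([cv2.resize(t,(400,338)),cv2.resize(d,(400,338))]))
for cam in("top","side"):
  for q in("crosspiece","pin_top"):
    print(cam,q,[(w(cam,e["xyz"]).round(4),round(e["confidence"],2)) for e in imaging.landmark_of(q,cam)[:1]])
E
```

```text
[0.47337793 0.072576   0.10122508] [ 0.25231747 -0.01148647 -0.05499966]
top crosspiece []
top pin_top [(array([0.6578, 0.0697, 0.1189]), 0.29)]
side crosspiece [(array([0.5472, 0.0689, 0.1124]), 0.86)]
side pin_top [(array([0.5409, 0.068 , 0.1454]), 0.86)]
```

View pics/a1.png

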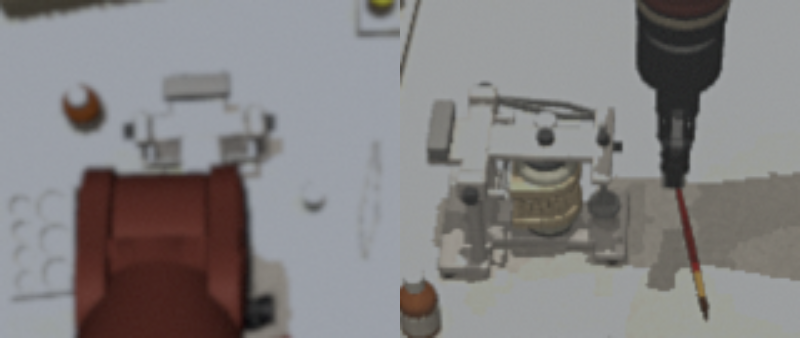

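The side view shows the gripper upright in front of the crosspiece at px (675,180), with the brush clear below it. Next I'll close in gently until the fingers touch.

{"name": "carry_out", "arguments": {"claw": [0.15, 0.15, 0.15, 0.15], "slide": [[2, 0.5, 0], [1.5, 0, 0], [0.6, 0, 0], [0, 0, 0]], "spin": [0, 0, 0, 0]}}

```text
time_s: 4.3
position: [0.5202, 0.0688, 0.1096]
eef_rot: [[0.999, 0.04, 0.026], [0.04, -0.999, -0.006], [0.026, 0.007, -1.0]]
wrist_force: [-0.6, 0.1, -1.2]
opening: 0.424
```

{"name": "carry_out", "arguments": {"claw": [0.15, 0.15], "slide": [[0.5, 0, 0], [0.2, 0, 0]], "spin": [0, 0]}}

```text
time_s: 4.55
position: [0.5202, 0.0689, 0.1093]
eef_rot: [[0.999, 0.04, 0.015], [0.04, -0.999, -0.007], [0.015, 0.008, -1.0]]
wrist_force: [-2.6, -1.3, 1.6]
opening: 0.426
```

{"name": "carry_out", "arguments": {"claw": [0.15, 0.15, 0.15], "slide": [[-0.6, 0.15, 0], [0, 0, 1.0], [0, 0, 0.5]], "spin": [0, 0, 0]}}

```text
time_s: 4.92
position: [0.5143, 0.067, 0.0941]
eef_rot: [[0.999, 0.04, 0.017], [0.04, -0.999, -0.007], [0.017, 0.008, -1.0]]
wrist_force: [-0.3, -0.3, -0.2]
opening: 0.424
```

{"name": "carry_out", "arguments": {"claw": [0.15, 0.15], "slide": [[0.7, 0, 0], [0.5, 0, 0]], "spin": [0, 0]}}

```text
time_s: 5.18
position: [0.5217, 0.0674, 0.0929]
eef_rot: [[0.999, 0.04, 0.007], [0.04, -0.999, -0.008], [0.007, 0.008, -1.0]]
wrist_force: [-22.8, -1.9, 16.7]
opening: 0.424
```

Contact is firm, so the next row's target starts from the measured pose. I'll keep the press light and go up.

{"name": "carry_out", "arguments": {"claw": [0.15, 0.15], "slide": [[0.05, 0, -0.6], [0.15, 0, -0.8]], "spin": [0, 0]}}

```text
time_s: 5.42
position: [0.5215, 0.0675, 0.1059]
eef_rot: [[0.999, 0.04, 0.001], [0.04, -0.999, -0.008], [0.001, 0.008, -1.0]]
wrist_force: [-7.1, -1.5, -1.3]
opening: 0.429
```

```bash
python3 - <<'E'
from h import *
imaging.get_image("side")
for q in("crosspiece","pin_top","articulator"):
    print(q,[(w("side",e["xyz"]).round(4),round(e["confidence"],2)) for e in imaging.landmark_of(q,"side")[:1]])
E
```

```text
crosspiece [(array([0.5487, 0.0718, 0.1202]), 0.8)]
pin_top [(array([0.5459, 0.0685, 0.1525]), 0.96)]
articulator [(array([0.6128, 0.0719, 0.002 ]), 0.81)]
```

The crosspiece rose about 7 mm (landmark z 0.112→0.120), so the lift works. I'll go on along the arc.

{"name": "carry_out", "arguments": {"claw": [0.15, 0.15, 0.15], "slide": [[0.2, 0, -0.9], [0.25, 0, -0.9], [0.3, 0, -0.9]], "spin": [0, 0, 0]}}

```text
time_s: 6.0
position: [0.5245, 0.0678, 0.1326]
eef_rot: [[0.999, 0.04, -0.009], [0.04, -0.999, -0.009], [-0.009, 0.009, -1.0]]
wrist_force: [-7.0, -0.7, 0.1]
opening: 0.426
```

```bash
python3 - <<'E'
from h import *
imaging.get_image("side")
for q in("crosspiece","pin_top","articulator"):
    print(q,[(w("side",e["xyz"]).round(4),round(e["confidence"],2)) for e in imaging.landmark_of(q,"side")[:1]])
E
```

```text
crosspiece []
pin_top [(array([0.5546, 0.0696, 0.173 ]), 0.82)]
articulator [(array([6.09e-01, 7.36e-02, 4.00e-04]), 0.91)]
```

{"name": "carry_out", "arguments": {"claw": [0.15, 0.15, 0.15, 0.15], "slide": [[0.4, 0, -0.8], [0.45, 0, -0.8], [0.5, 0, -0.8], [0.5, 0, -0.7]], "spin": [0, 0, 0, 0]}}

```text
time_s: 6.7
position: [0.5379, 0.0683, 0.1642]
eef_rot: [[0.999, 0.04, -0.022], [0.04, -0.999, -0.011], [-0.022, 0.01, -1.0]]
wrist_force: [-7.5, -1.9, 2.4]
opening: 0.427
```

```bash
python3 - <<'E'
from h import *
d=imaging.get_image("side"); cv2.imwrite("pics/a2.png",cv2.resize(d[205:325,215:375],(800,600)))
for q in("crosspiece","pin_top","articulator"):
    print(q,[(w("side",e["xyz"]).round(4),round(e["confidence"],2)) for e in imaging.landmark_of(q,"side")[:1]])
E
```

```text
crosspiece [(array([0.5627, 0.0696, 0.1715]), 0.63)]
pin_top [(array([0.5963, 0.0697, 0.0659]), 0.71)]
articulator [(array([0.6123, 0.0682, 0.0011]), 0.87)]
```

View pics/a2.png

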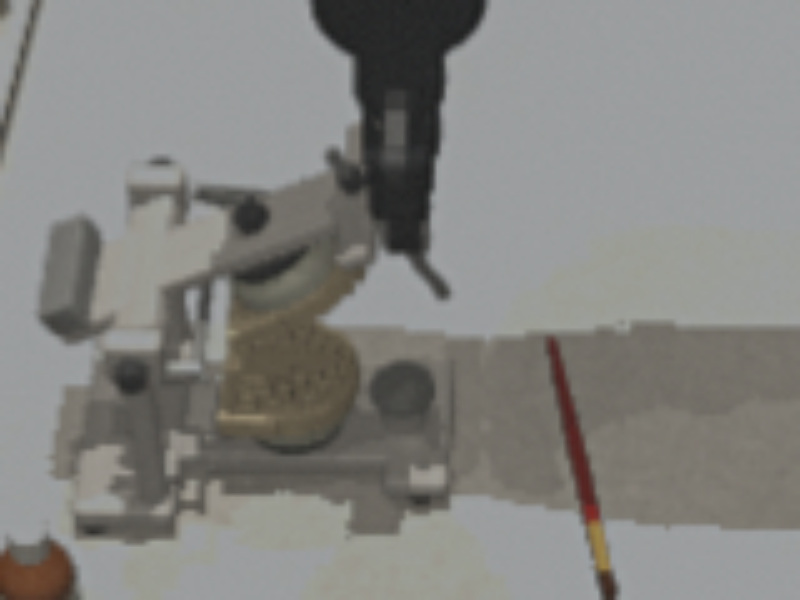

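The side view shows the arm about 30° up, with the pin passing between the fingers at px (430,270) and the articulator still in place. I'll go on along the arc.

{"name": "carry_out", "arguments": {"claw": [0.15, 0.15, 0.15, 0.15], "slide": [[0.65, 0, -0.8], [0.7, 0, -0.8], [0.75, 0, -0.75], [0.8, 0, -0.7]], "spin": [0, 0, 0, 0]}}

```text
time_s: 7.4
position: [0.5631, 0.0693, 0.1966]
eef_rot: [[0.999, 0.04, -0.031], [0.04, -0.999, -0.012], [-0.032, 0.011, -0.999]]
wrist_force: [-8.9, -2.1, 6.7]
opening: 0.429
```

```bash
python3 - <<'E'
from h import *
imaging.get_image("side")
for q in("crosspiece","pin_top","articulator"):
    print(q,[(w("side",e["xyz"]).round(4),round(e["confidence"],2)) for e in imaging.landmark_of(q,"side")[:1]])
E
```

```text
crosspiece [(array([0.5855, 0.0712, 0.2023]), 0.68)]
pin_top [(array([0.6069, 0.0718, 0.2244]), 0.56)]
articulator [(array([0.6136, 0.0684, 0.0029]), 0.56)]
```

{"name": "carry_out", "arguments": {"claw": [0.15, 0.15, 0.15, 0.15], "slide": [[0.9, 0, -0.75], [0.95, 0, -0.7], [1.0, 0, -0.6], [1.05, 0, -0.5]], "spin": [0, 0, 0, 0]}}

```text
time_s: 8.1
position: [0.6069, 0.0714, 0.2249]
eef_rot: [[0.999, 0.04, -0.025], [0.04, -0.999, -0.012], [-0.025, 0.011, -1.0]]
wrist_force: [-1.0, -0.3, -0.3]
opening: 0.433
```

```bash
python3 - <<'E'
from h import *
d=imaging.get_image("side"); cv2.imwrite("pics/a3.png",cv2.resize(d[185:325,195:375],(800,600)))
for q in("crosspiece","pin_top","articulator"):
    print(q,[(w("side",e["xyz"]).round(4),round(e["confidence"],2)) for e in imaging.landmark_of(q,"side")[:1]])
E
```

```text
crosspiece [(array([0.6253, 0.0698, 0.2303]), 0.92)]
pin_top [(array([0.6525, 0.0732, 0.2378]), 0.56)]
articulator [(array([ 0.6124,  0.0704, -0.0013]), 0.61)]
```

View pics/a3.png

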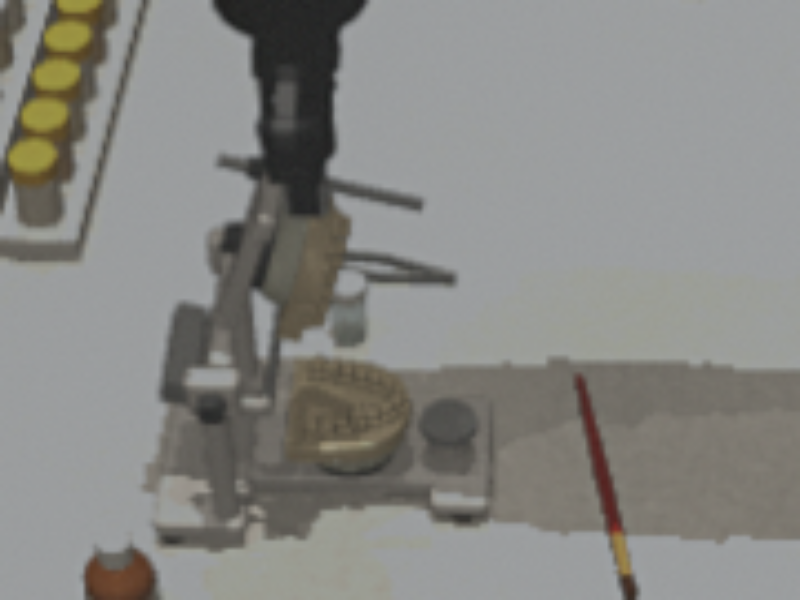

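The side view shows the arm at about 76°, with the fingertips just above the upper cast and the pin pointing out between the fingers. I'll carry it past the balance point.

{"name": "carry_out", "arguments": {"claw": [0.15, 0.15, 0.15, 0.15, 0.15], "slide": [[0.8, 0, -0.6], [1.1, 0, -0.4], [1.1, 0, -0.3], [1.1, 0, -0.1], [1.1, 0, 0]], "spin": [0, 0, 0, 0, 0]}}

```text
time_s: 8.93
position: [0.657, 0.0738, 0.2373]
eef_rot: [[0.999, 0.04, -0.027], [0.04, -0.999, -0.012], [-0.028, 0.011, -1.0]]
wrist_force: [0.6, -0.2, -0.1]
opening: 0.428
```

```bash
python3 - <<'E'
from h import *
imaging.get_image("side")
for q in("crosspiece","pin_top","articulator"):
    print(q,[(w("side",e["xyz"]).round(4),round(e["confidence"],2)) for e in imaging.landmark_of(q,"side")[:1]])
E
```

```text
crosspiece [(array([0.6721, 0.0773, 0.2328]), 0.56)]
pin_top [(array([0.7005, 0.0764, 0.2314]), 0.97)]
articulator [(array([ 0.6124,  0.0714, -0.0013]), 0.64)]
```

{"name": "carry_out", "arguments": {"claw": [0.15, 0.15, 0.15], "slide": [[1.0, 0, 0], [0.8, 0, 0], [0, 0, 0]], "spin": [0, 0, 0]}}

```text
time_s: 9.5
position: [0.6752, 0.0746, 0.2369]
eef_rot: [[0.999, 0.041, -0.027], [0.04, -0.999, -0.012], [-0.028, 0.011, -1.0]]
wrist_force: [0.9, -0.1, -0.5]
opening: 0.424
```

```bash
python3 - <<'E'
from h import *
imaging.get_image("side")
for q in("crosspiece","pin_top","articulator"):
    print(q,[(w("side",e["xyz"]).round(4),round(e["confidence"],2)) for e in imaging.landmark_of(q,"side")[:1]])
E
```

```text
crosspiece [(array([0.6945, 0.0746, 0.2314]), 0.82)]
pin_top [(array([0.7227, 0.0728, 0.2198]), 0.57)]
articulator [(array([ 0.6103,  0.0716, -0.0009]), 0.79)]
```

The arm is at about 1.94 rad, past balance. I'll back off straight and let it settle.

{"name": "carry_out", "arguments": {"claw": [0.15, 0.15, 0.15, 0.15, 0.15], "slide": [[-1.5, 0, 0], [-3, 0, 0], [-4, 0, 0], [-5, 0, 0], [-5, 0, 0]], "spin": [0, 0, 0, 0, 0]}}

```text
time_s: 10.32
position: [0.4861, 0.0668, 0.2411]
eef_rot: [[0.999, 0.04, -0.026], [0.04, -0.999, -0.012], [-0.027, 0.011, -1.0]]
wrist_force: [-0.2, -0.5, 1.1]
opening: 0.429
```

{"name": "carry_out", "arguments": {"claw": [1, 1, 1, 1, 1], "slide": [[0, 0, 0], [0, 0, 0], [0, 0, 0], [0, 0, 0], [0, 0, 0]], "spin": [0, 0, 0, 0, 0]}}

```text
time_s: 10.95
position: [0.4854, 0.0668, 0.2418]
eef_rot: [[0.999, 0.04, -0.025], [0.04, -0.999, -0.012], [-0.026, 0.011, -1.0]]
wrist_force: [0.7, 0.1, 0.1]
opening: 0.003
```

{"name": "carry_out", "arguments": {"claw": [1, 1, 1, 1, 1], "slide": [[0, 0, 0], [0, 0, 0], [0, 0, 0], [0, 0, 0], [0, 0, 0]], "spin": [0, 0, 0, 0, 0]}}

```text
time_s: 11.58
position: [0.4858, 0.0668, 0.2415]
eef_rot: [[0.999, 0.04, -0.026], [0.04, -0.999, -0.012], [-0.026, 0.011, -1.0]]
wrist_force: [-0.0, 0.5, 0.2]
opening: -0.001
```

```bash
python3 - <<'E'
from h import *
d=imaging.get_image("side"); t=imaging.get_image("top")
cv2.imwrite("pics/a4.png",np.hstack([cv2.resize(d[185:325,195:355],(400,350)),cv2.resize(t[150:260,230:356],(400,350))]))
for cam in("side","top"):
  for q in("crosspiece","pin_top","articulator","segment_top","lower_cast"):
    print(cam,q,[(w(cam,e["xyz"]).round(4),round(e["confidence"],2)) for e in imaging.landmark_of(q,cam)[:2]])
print(robot.sense()["position"])
E
```

```text
side crosspiece [(array([0.7363, 0.0774, 0.2098]), 0.94), (array([ 0.456 ,  0.0786, -0.0009]), 0.24)]
side pin_top [(array([0.7518, 0.0765, 0.1895]), 0.69), (array([0.7316, 0.0773, 0.2087]), 0.51)]
side articulator [(array([6.143e-01, 7.250e-02, 4.000e-04]), 0.92)]
side segment_top [(array([0.6568, 0.0745, 0.1232]), 0.46), (array([0.5858, 0.088 , 0.0713]), 0.42)]
side lower_cast [(array([0.5955, 0.0678, 0.0644]), 0.68)]
top crosspiece [(array([0.726 , 0.07  , 0.2124]), 0.88)]
top pin_top [(array([0.7561, 0.0709, 0.1898]), 0.92)]
top articulator []
top segment_top []
top lower_cast []
[0.48577243 0.06681794 0.24147339]
```

View pics/a4.png

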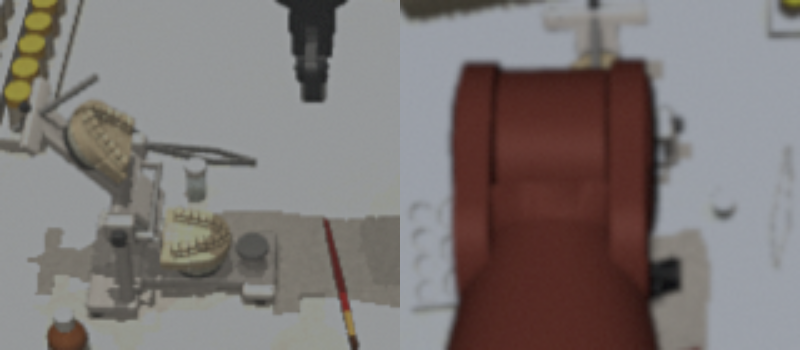

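The side view shows the arm lying open by itself at about 2.27 rad, with the lower cast exposed around px (195,240). The segment is seen at (0.586, 0.088), against (0.588, 0.086) from the model. The shut fingertips go above it next.

{"name": "carry_out", "arguments": {"claw": [1, 1, 1, 1], "slide": [[4, -0.8, 0], [4, -0.8, 0], [2.2, 0, 0], [0, 0, 4]], "spin": [0, 0, 0, 0]}}

```text
time_s: 12.68
position: [0.5911, 0.0871, 0.2005]
eef_rot: [[0.999, 0.04, -0.019], [0.04, -0.999, -0.012], [-0.02, 0.011, -1.0]]
wrist_force: [0.8, -0.7, -1.4]
opening: -0.002
```

{"name": "carry_out", "arguments": {"claw": [1, 1, 1, 1], "slide": [[0, 0, 4], [0, 0, 3], [0, 0, 1.5], [0, 0, 0]], "spin": [0, 0, 0, 0]}}

```text
time_s: 13.18
position: [0.5881, 0.086, 0.1104]
eef_rot: [[0.999, 0.04, -0.023], [0.04, -0.999, -0.012], [-0.024, 0.011, -1.0]]
wrist_force: [0.2, 0.3, 0.5]
opening: -0.001
```

{"name": "carry_out", "arguments": {"claw": [1, 1, 1], "slide": [[0, 0, 2], [0, 0, 1], [0, 0, 0]], "spin": [0, 0, 0]}}

```text
time_s: 13.55
position: [0.5902, 0.0857, 0.0835]
eef_rot: [[0.999, 0.04, -0.018], [0.04, -0.999, -0.012], [-0.018, 0.011, -1.0]]
wrist_force: [-0.4, 0.3, 0.2]
opening: 0.0
```

```bash
python3 - <<'E'
from h import *
d=imaging.get_image("side"); cv2.imwrite("pics/a5.png",cv2.resize(d[245:315,245:325],(640,560),interpolation=cv2.INTER_CUBIC))
for q in("segment_top","lower_cast"):
    print(q,[(w("side",e["xyz"]).round(4),round(e["confidence"],2)) for e in imaging.landmark_of(q,"side")[:2]])
s=robot.sense(); print(s["position"],s["wrist_force"])
E
```

```text
segment_top [(array([ 0.4441, -0.424 , -0.0019]), 0.68), (array([0.5864, 0.0889, 0.0724]), 0.48)]
lower_cast [(array([0.5946, 0.068 , 0.0633]), 0.59)]
[0.5905144  0.08577658 0.08393172] [-0.82703087  0.1220459  -1.2508106 ]
```

View pics/a5.png

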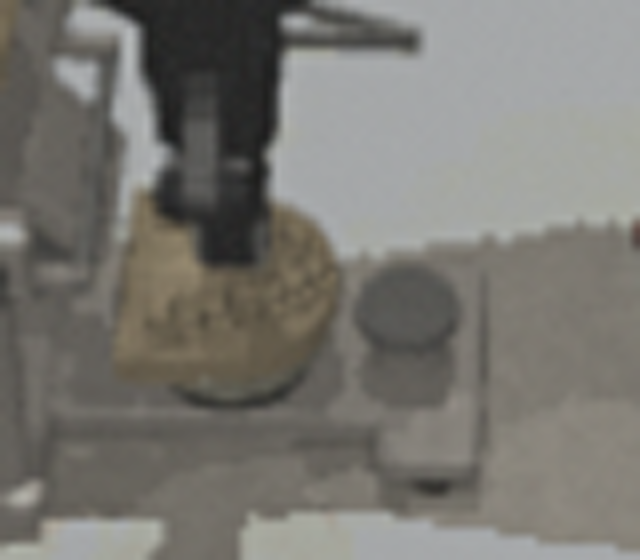

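The tip is above the left tooth row at px (235,260). I'll trim about 2 mm and press down in small steps.

{"name": "carry_out", "arguments": {"claw": [1, 1, 1, 1], "slide": [[-0.25, -0.2, 0.3], [0, 0, 0.4], [0, 0, 0.4], [0, 0, 0.2]], "spin": [0, 0, 0, 0]}}

```text
time_s: 14.2
position: [0.5881, 0.0878, 0.0713]
eef_rot: [[0.999, 0.04, -0.015], [0.04, -0.999, -0.012], [-0.016, 0.011, -1.0]]
wrist_force: [-0.0, 0.1, 0.6]
opening: -0.001
```

{"name": "carry_out", "arguments": {"claw": [1, 1], "slide": [[0, 0, 0.2], [0, 0, 0.2]], "spin": [0, 0]}}

```text
time_s: 14.45
position: [0.5882, 0.0877, 0.0673]
eef_rot: [[0.999, 0.04, -0.015], [0.04, -0.999, -0.012], [-0.016, 0.011, -1.0]]
wrist_force: [-0.7, 0.0, 2.7]
opening: -0.004
```

{"name": "carry_out", "arguments": {"claw": [1, 1], "slide": [[0, 0, 0.15], [0, 0, 0.15]], "spin": [0, 0]}}

```text
time_s: 14.7
position: [0.5884, 0.0877, 0.0666]
eef_rot: [[0.999, 0.04, -0.014], [0.04, -0.999, -0.012], [-0.014, 0.011, -1.0]]
wrist_force: [-7.3, 0.5, 22.5]
opening: -0.002
```

{"name": "carry_out", "arguments": {"claw": [1], "slide": [[0, 0, 0.2]], "spin": [0]}}

```text
time_s: 14.82
position: [0.5884, 0.0877, 0.0665]
eef_rot: [[0.999, 0.04, -0.013], [0.04, -0.999, -0.012], [-0.013, 0.012, -1.0]]
wrist_force: [-8.0, -0.7, 25.8]
opening: 0.001
```

It stopped firmly at z 0.0666 with 22–26 N, after about 3 N of sliding resistance on the way. I'll lift off and check.

{"name": "carry_out", "arguments": {"claw": [1, 1, 1, 1, 1], "slide": [[0, 0, 0.05], [0, 0, 0], [0, 0, -2], [0, 0, -5], [0, 0, -5]], "spin": [0, 0, 0, 0, 0]}}

```text
time_s: 15.45
position: [0.5871, 0.0889, 0.1852]
eef_rot: [[0.999, 0.04, -0.021], [0.04, -0.999, -0.012], [-0.021, 0.012, -1.0]]
wrist_force: [0.3, -0.1, 0.4]
opening: -0.003
```

{"name": "carry_out", "arguments": {"claw": [1, 1, 1, 1, 1], "slide": [[-4, 0, -3], [-6, 0, 0], [-6, 0, 0], [0, 0, 0], [0, 0, 0]], "spin": [0, 0, 0, 0, 0]}}

```text
time_s: 16.08
position: [0.4267, 0.0827, 0.2216]
eef_rot: [[0.999, 0.04, -0.012], [0.04, -0.999, -0.012], [-0.013, 0.012, -1.0]]
wrist_force: [0.1, 0.6, -0.2]
opening: -0.002
```

```bash
python3 - <<'E'
from h import *
d=imaging.get_image("side"); b=cv2.imread("pics/side0.png")
cv2.imwrite("pics/a6.png",cv2.resize(d[235:305,245:325],(640,560),interpolation=cv2.INTER_CUBIC))
for q in("crosspiece","articulator","segment_top","lower_cast","brush","palette_wells","vial","tweezers","liquid"):
    print(q,[(w("side",e["xyz"]).round(4),round(e["confidence"],2)) for e in imaging.landmark_of(q,"side")[:2]])
s=robot.sense(); print(s["position"],s["wrist_force"])
E
```

```text
crosspiece [(array([0.7315, 0.0754, 0.2114]), 0.89)]
articulator [(array([ 0.6128,  0.0685, -0.0014]), 0.56)]
segment_top []
lower_cast [(array([0.5927, 0.0707, 0.066 ]), 0.94)]
brush [(array([0.4555, 0.0811, 0.0018]), 0.55), (array([0.5748, 0.2346, 0.0023]), 0.52)]
palette_wells [(array([ 5.74e-01,  2.34e-01, -5.00e-04]), 0.95)]
vial [(array([ 0.6105, -0.0294, -0.0047]), 0.58)]
tweezers [(array([ 0.6107, -0.0819, -0.0026]), 0.58)]
liquid [(array([ 0.6978,  0.1892, -0.002 ]), 0.92)]
[0.4260553  0.082681   0.22110145] [-0.16362466  0.03849462  0.50611114]
```

View pics/a6.png

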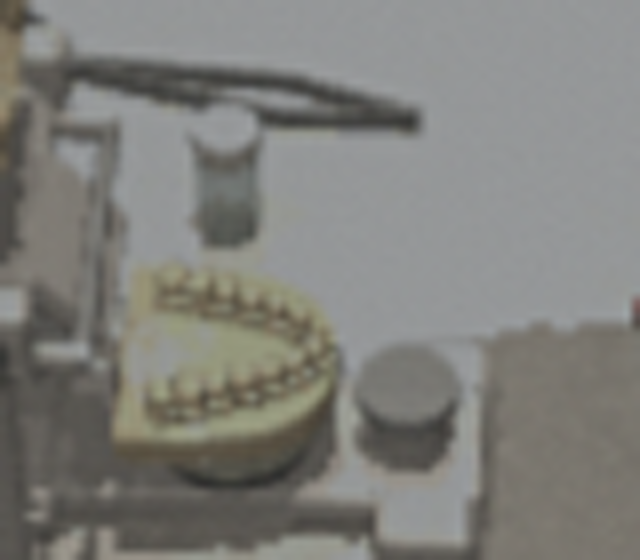

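The left row, around px (230,390), looks even with no tooth standing up. The arm is open and everything else is in place, so I'll hand in.

```bash
python3 -c "
from workcell import close_job
print(close_job())"
```

```text
the job is handed in; nothing more can be done
None
```

The job is handed in after about 16 s of robot time: the articulator's upper arm is open and the raised tooth segment is pressed home. No verdict was reported.

- **Opening the arm:** I lifted the crosspiece by its front edge with the two fingers either side of the pin, and followed its arc past the balance point. I let go at about 1.94 rad and it settled open at about 2.27 rad, read from the landmarks.
- **Pressing the segment:** I pressed with the shut fingertips until they stopped firmly at z 0.0665 m. The wrist read up to 26 N upward there, and about 27 N in total.
- **Forces:** The largest force I saw was about 28 N, when the fingers first pressed on the crosspiece. That is under the 45 N limit, but I only read it at the end of each move.

**Last checks:**
- The arm was still open, and the articulator was within a few mm of its starting place.
- The brush, wells slab, vial, tweezers and bottle were within about 5 mm of where they started. I did not re-measure the troughs slab, shade box or carver, but the arm did not work near them.
- The wrist force was about zero and the gripper was clear of everything.
- The network no longer found the segment, so its seating rests on the firm stop near the expected 67 mm and the even tooth row in the last picture. The stop was 0.5 mm from the 66 mm height of the neighbouring teeth, so the height alone does not prove it.

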